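# Sort the capacitors by size into the parts dishes

### The arm

A 6-joint arm with a two-finger parallel gripper is mounted at the origin on a cart in front of the work surface, level with it; the furniture and walls round the work are solid. World frame = base frame: x ahead of the robot, y to its left, z up, the work surface at z = 0. Lengths are in m, angles in rad, forces in N, time in s.
With the tool pointing down it reaches from about 0.325 to 0.85 m from the base axis. Payload 15.5 kg.
Tool frame: the origin (TCP) lies where the fingers leave the gripper's body, on its centre line; the fingertips stand 78 mm ahead of it and the grasp point (between the pads) lies 60 mm ahead of it; z points along the fingers, y is the line along which they close (so a half turn about z gives the same grasp; the last joint's range is limited). The gripper opens to 91 mm and grips with 3 to 60 N. Pads are 32 mm wide; open, the fingers measure 118 mm over their backs; the gripper's body (76 mm by 178 mm) begins 60 mm behind the grasp point.
Start: joints at [1.248, 0.494, 1.345, -0, 1.302, -0.096], TCP at [0.141, 0.609, 0.292] pointing down, gripper open.
Joint ranges: [-2.91, 2.91], [-0.82, 2.16], [0.22, 2.67], [-1.22, 4.37], [0.12, 2.79], [-3.08, 3.08]. Speed limits (rad/s): [1.89, 1.89, 2.57, 3.01, 3.01, 3.01].

### API

Orientations are given as a unit quaternion [x, y, z, w].
In Python, from rig import r gives the robot as it stands. Calls block until the motion is done:
- r.reach(position, orientation): joint-space move of the TCP to a pose.
- r.line_to(position, vel=0.15, rotation=None, threshold=None): straight line of the TCP; rotation=None keeps the orientation; vel is the mean speed in m/s. With threshold (N) it stops when the force on the tool has changed by that much, and returns True; else False.
- r.move_joints(angles): joint-space move.
- r.move_gripper(opening): finger opening in m; the grip force is fixed at half the most; returns when the fingers have stopped.
- r.wait(seconds).
- r.solve_ik(position, orientation): joint angles nearest the present ones, or None.
- r.get_state(): the state.
- r.get_image(name): name is "side" or "top" or "wrist"; returns a dict with "color" (480x640x3 uint8, red, green, blue), "fov_y" (degrees; the focal length in pixels is half the picture's height over the tangent of half this angle, whatever the lens; pixels are square), "cx", "cy" (the principal point, pixels), "rvec" (rotation vector, rad) and "tvec" (3), from world to camera coordinates, as OpenCV has them. Camera axes: x right, y down, z forward; pixel columns grow to the right and rows downward; lengths in m; the calibration is good to about 2 mm. A picture is of the moment at which its call begins. There is no depth.
A pose or a line that the arm cannot do raises r.Unreachable and nothing moves.
- r.close_job(): hands the job in; it is judged then, once.
The state is a dict: "time": time; "qpos": joint angles; "qd": joint speeds; "tau": joint torques, N m; "tool_pos": TCP position; "eef_rot": TCP orientation; "wrist_force": force on the tool from outside, world axes, zero at the start; "torque": the same for the moment, N m; "width": finger opening in m; "grip_force": force on a finger pad.
Only numpy, scipy, OpenCV 4.12 (cv2) and the standard library are available. Lean on these libraries where they do the work, as an engineer would, in place of code of your own. Each camera call takes 0.05 s, during which the arm holds its last target. There are 200 camera calls.

### The job

Sort the three capacitors, the upright round cylinders, by size into the three round metal parts dishes: the largest capacitor into the largest dish, the middle one into the middle dish and the smallest into the smallest. Set each one down gently, without dropping it, so that it stands upright on the floor of its dish; leave the battery, the transformer and the flat tin where they stand.

Things in the scene. Friction and masses are not known exactly. Their poses are not given: they have to be found in the camera images.
- cap_large: the large capacitor: a loose upright plastic-sleeved cylinder with a pale flat top, 30 mm in diameter and 46 mm tall, about 20 g, standing on the desk; origin at the centre of its underside, z up along its axis
- cap_medium: the medium capacitor: a loose upright plastic-sleeved cylinder with a pale flat top, 25 mm in diameter and 40 mm tall, about 20 g, standing on the desk; origin at the centre of its underside, z up along its axis
- cap_small: the small capacitor: a loose upright plastic-sleeved cylinder with a pale flat top, 22 mm in diameter and 30 mm tall, about 20 g, standing on the desk; origin at the centre of its underside, z up along its axis
- dish_large: the large parts dish: a shallow round open dish of dark bare steel, fixed to the desk, 74 mm across inside and 80 mm outside, 10 mm high, floor 3 mm thick, wall 3 mm; origin at the centre of its underside on the desk, z up
- dish_medium: the medium parts dish: a shallow round open dish of dark bare steel, fixed to the desk, 56 mm across inside and 62 mm outside, 10 mm high, floor 3 mm thick, wall 3 mm; origin at the centre of its underside on the desk, z up
- dish_small: the small parts dish: a shallow round open dish of dark bare steel, fixed to the desk, 42 mm across inside and 48 mm outside, 10 mm high, floor 3 mm thick, wall 3 mm; origin at the centre of its underside on the desk, z up
- battery: a loose upright black and orange block battery, 18 x 27 mm and 48 mm tall, to be left where it stands; origin at the centre of its underside, z up
- transformer: a loose small transformer, dark core with yellow coil, 34 x 42 mm and 37 mm tall, to be left where it stands; origin at the centre of its underside, z up
- tin: a loose flat round ochre tin, 46 mm across and 18 mm high, to be left where it stands; origin at the centre of its underside, z up
Things that resemble listed ones, but are neither listed nor needed, are in the scene too. What is shaped like the cap_medium but green is not meant. What is shaped like the cap_small but red is not meant.

How it is judged:
At the end, for the whole second after the job is handed in: Each capacitor stands upright (within 7 degrees) and still on the floor of the dish of its own size rank, axis within 23.5 mm (large), 17 mm (medium) or 11.5 mm (small) of the dish's centre; the battery, transformer and tin are within 15 mm of where they began (horizontal distance between cap_large and dish_large below 0.0235 m and z of cap_large in the frame of dish_large between 0.001 and 0.006 m and angle between each of cap_large, cap_medium, cap_small's own z axis and vertical below 0.12 rad and linear speed of each of cap_large, cap_medium, cap_small below 0.02 m/s and horizontal distance between cap_medium and dish_medium below 0.017 m and z of cap_medium in the frame of dish_medium between 0.001 and 0.006 m and horizontal distance between cap_small and dish_small below 0.0115 m and z of cap_small in the frame of dish_small between 0.001 and 0.006 m and distance of each of battery, transformer, tin from where it was at the start of the episode below 0.015 m); the robot touches nothing.
It fails at once if a capacitor is dropped (falls free by more than about 2 cm) or thrown ((contact force between cap_large and the fingers below 0.02 N and linear speed of cap_large above 0.65 m/s) or (contact force between cap_medium and the fingers below 0.02 N and linear speed of cap_medium above 0.65 m/s) or (contact force between cap_small and the fingers below 0.02 N and linear speed of cap_small above 0.65 m/s)).
It fails at once if the battery, transformer or tin is shifted by more than 15 mm or tipped (distance of any of battery, transformer, tin from where it was at the start of the episode above 0.015 m or angle between any of battery, transformer, tin's own z axis and vertical above 0.3 rad).
It also fails if it takes over 80 s, if anything falls off the work surface, if the arm or the gripper's body presses on something with over 40 N, if the wrist force passes 120 N, or if a joint passes its speed limit or range.

## Working session

There is one attempt and no reset: what is moved stays moved. The work goes in short steps, each a Python script; the robot and the scene stay as the last script left them, time stands still between calls to the robot, and variables do not carry over. Pictures are saved under pics/ and viewed, at most 14 in all, crops included, and the job is handed in when it is done.

```bash
mkdir -p pics; ls
python3 - <<'E'
from rig import r
import cv2
for n in ["top","side","wrist"]:
    d=r.get_image(n); cv2.imwrite(f"pics/{n}0.png",d["color"][...,::-1])
    print(n,d["fov_y"],d["cx"],d["cy"],d["rvec"],d["tvec"])
s=r.get_state();print(s["time"],s["eef_rot"],s["width"])
E
```

```text
pics
top 47.50385261476075 320.08257495684865 240.00725480477396 [ 2.10446025 -2.1253506   0.14353048] [-0.0177597   0.53047619  0.86462305]
side 54.856920023792426 322.09676436037785 238.09691226724024 [ 0.06488254 -2.74724334  1.49666419] [0.51619288 0.06009967 0.81702208]
wrist 69.57191290202748 316.46390999103784 237.6039178510076 [-2.2852562  -1.81807812 -0.24415476] [-0.62414057 -0.02941283  0.39158132]
0.15 [ 1.13134716e-01  9.93579541e-01 -4.74550814e-04 -8.38821087e-05] 0.09133615634848823
```

View pics/top0.png

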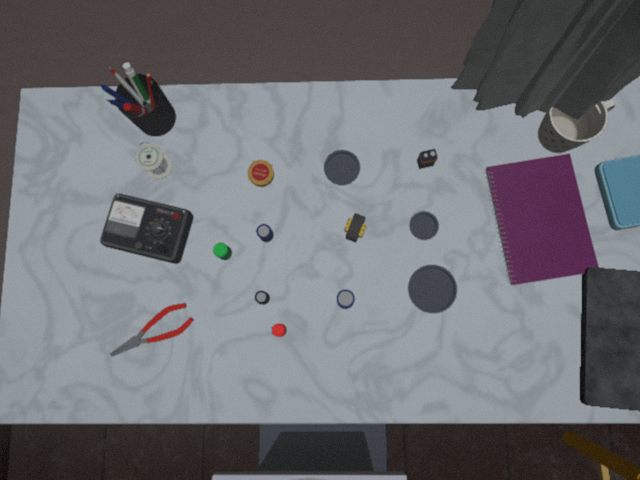

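View pics/side0.png

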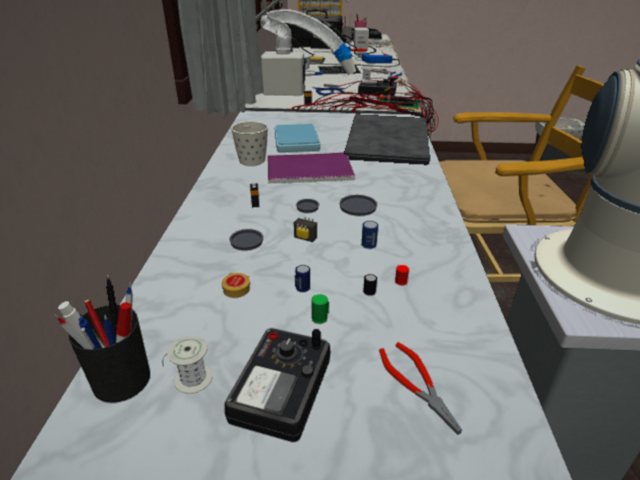

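The top view shows blue cylinders at (264,232) and (345,298), a black one at (261,297), and green (221,250) and red (278,330) decoys. The dishes are at (342,167), (424,225) and (432,288), the tin at (260,173), the transformer at (356,227) and the battery at (428,158). The side view shows the same cylinders: blue (302,278), blue (370,234), black (370,284). Next I measure them and enlarge a crop.

```bash
cat > h.py <<'E'
import numpy as np, cv2
from rig import r
def cam(d):
    f=240/np.tan(np.radians(d["fov_y"]/2)); R=cv2.Rodrigues(np.array(d["rvec"],float))[0]; t=np.array(d["tvec"],float)
    return np.array([[f,0,d["cx"]],[0,f,d["cy"]],[0,0,1]]),R,t
def ray(d,uv,z):
    K,R,t=cam(d); c=-R.T@t; v=R.T@np.linalg.inv(K)@[uv[0],uv[1],1]
    return c+v*(z-c[2])/v[2]
def blobs(mask,amin=20):
    n,l,s,c=cv2.connectedComponentsWithStats(mask.astype(np.uint8))
    return [(l==i,s[i],c[i]) for i in range(1,n) if s[i,4]>amin]
def circ(d,m,z):
    """outline of mask projected on plane z: min enclosing circle"""
    cs=max(cv2.findContours(m.astype(np.uint8),0,cv2.CHAIN_APPROX_NONE)[0],key=len)[:,0]
    p=np.array([ray(d,q,z)[:2] for q in cs],np.float32)
    A=np.c_[2*p,np.ones(len(p))]; s=np.linalg.lstsq(A,(p**2).sum(1),rcond=None)[0]
    return s[:2],2*np.sqrt(s[2]+s[0]**2+s[1]**2)
E
python3 - <<'E'
from h import *
d=r.get_image("top"); im=d["color"]; hsv=cv2.cvtColor(im,cv2.COLOR_RGB2HSV)
K,R,t=cam(d); print("cam",-R.T@t)
roi=np.zeros((480,640),bool); roi[140:345,205:465]=1
print("desk HSV",np.median(hsv[roi],axis=0))
dark=(hsv[...,2]<105)&roi
for m,s,c in blobs(dark,40):
    p,D=circ(d,m,0.010); print("dark",c.round(1),s[4],p.round(4),D.round(4), "hsv",np.median(hsv[m],axis=0))
cv2.imwrite("pics/crop.png",cv2.resize(im[145:340,205:465,::-1],None,fx=3,fy=3,interpolation=cv2.INTER_CUBIC))
for u,v in [(264,232),(345,298),(261,297)]: print(u,v); print(im[v-9:v+10:2,u-9:u+10:2].tolist() if 0 else hsv[v-9:v+10,u-9:u+10,2])
E
```

```text
cam [ 0.37458392 -0.05520458  0.94124001]
desk HSV [104.  21. 165.]
dark [426.3 158.9] 261 [ 0.6803 -0.2111] 0.0338 hsv [102.  32.  56.]
dark [341.5 167.1] 971 [ 0.6672 -0.0605] 0.0619 hsv [109.  36.  78.]
dark [354.8 227.3] 321 [ 0.5582 -0.0825] 0.0372 hsv [75. 12. 63.]
dark [423.5 225.2] 632 [ 0.5601 -0.2009] 0.0478 hsv [110.  35.  78.]
dark [266.2 234.9] 108 [0.551  0.0752] 0.0254 hsv [113.   72.5  75. ]
dark [226.8 254.2] 70 [0.5156 0.1434] 0.0187 hsv [ 69.  108.   69.5]
dark [432.1 288.6] 1825 [ 0.4507 -0.2111] 0.0799 hsv [110.  37.  77.]
dark [262.6 297.5] 93 [0.4385 0.0785] 0.0227 hsv [105.  22.  68.]
dark [343.9 304.2] 49 [ 0.434  -0.0633] 0.0272 hsv [112. 102.  93.]
264 232
[[160 160 160 165 170 170 158 149 145 145 155 159 168 171 169 168 168 169
  169]
 [161 164 164 166 156 146 120 108 101 100 113 128 143 161 168 170 171 168
  172]
 [165 167 166 153 130 105  99 104 107 105 103  97 109 136 156 168 172 172
  167]
 [166 165 156 122  99 106 123 129 135 129 124 111  98  97 123 157 166 169
  169]
 [170 155 129  96 109 126 133 136 136 138 133 129 115  89  88 136 165 170
  168]
 [1
[... 3527 characters left out ...]
 135 136 133 133 132 129  99  57  46  48  90
  135]
 [162 157 143  84  62 103 130 136 132 132 134 130 118  78  45  44  50  97
  151]
 [160 162 146 114  72  85 114 124 131 136 136 121  97  55  45  44  55 117
  153]
 [159 157 158 143 108  66  72  92 110 107 107  91  63  47  44  52  94 142
  163]
 [158 156 161 159 145 115  83  61  56  60  52  45  45  41  50  79 129 162
  166]
 [154 158 160 160 156 151 127  79  56  56  53  49  52  71 106 139 152 166
  167]
 [160 162 164 167 163 161 156 135 129 126 118 104 117 130 150 165 166 169
  166]
 [160 162 164 168 169 170 167 165 169 168 161 155 160 168 167 166 170 169
  167]
 [166 165 169 164 168 170 170 167 170 170 168 172 169 169 170 167 162 167
  168]]
```

View pics/crop.png

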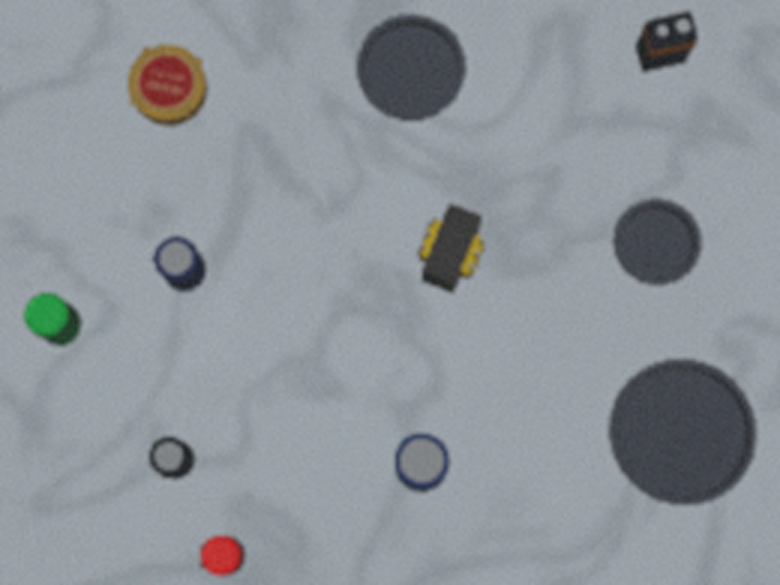

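The crop confirms the targets by their pale tops. The large capacitor is blue at (345,298), the medium is blue at (264,232), and the small is black at (261,297). The solid green (221,250) and red (278,330) cylinders are decoys. The dishes measure 79.9, 61.9 and 47.8 mm outside, matching the 80, 62 and 48 mm given. Next I measure the cap tops and cross-check them with the side view.

Run:
```python
from h import *
d=r.get_image("top"); s=r.get_image("side")
def pale(d,c,hw,lo,hi):
    V=cv2.cvtColor(d["color"],cv2.COLOR_RGB2HSV)[...,2]; roi=np.zeros(V.shape,bool); roi[c[1]-hw:c[1]+hw,c[0]-hw:c[0]+hw]=1
    return next(b for b in blobs((V>lo)&(V<hi)&roi,5) if b[0][c[1],c[0]])
for n,c,D,h in [("L",(345,298),.030,.046),("M",(263,231),.025,.040),("S",(261,296),.022,.030)]:
    m,st,ce=pale(d,c,12,118,145); p,Dm=circ(d,m,h); q=ray(d,ce,h)
    K,R,t=cam(s); uv=cv2.projectPoints(np.array([[*q[:2],h],[*q[:2],0]]),np.array(s["rvec"],float),t,K,None)[0][:,0]
    print(n,st[4],ce.round(1),p.round(4),Dm.round(4),q.round(4),"side top/bottom px",uv.round(1).tolist())
cv2.imwrite("pics/side_crop.png",cv2.resize(s["color"][210:310,280:420,::-1],None,fx=5,fy=5,interpolation=cv2.INTER_NEAREST))
for p in [(.434,-.063),(.55,.08),(.44,.08),(.4507,-.2111),(.6672,-.0605),(.5601,-.2009)]:
    print(r.solve_ik([*p,.095],[0,1,0,0]) is not None, r.solve_ik([*p,.2],[0,1,0,0]))
```

```text
L 159 [345.3 298.1] [ 0.4333 -0.0637] 0.0218 [ 0.4333 -0.0637  0.046 ] side top/bottom px [[368.6, 224.0], [367.1, 244.6]]
M 83 [263.2 230.5] [0.5488 0.0733] 0.0161 [0.5488 0.0733 0.04  ] side top/bottom px [[300.7, 268.6], [301.0, 287.8]]
S 54 [260.7 296.6] [0.4381 0.0777] 0.0124 [0.4381 0.0776 0.03  ] side top/bottom px [[368.7, 277.4], [367.6, 291.8]]
True [-2.80479042e-01  3.72149721e-01  1.90036208e+00 -4.44089210e-16
  8.69080851e-01 -1.85127537e+00]
True [ 3.69997993e-02  5.06545620e-01  1.62431105e+00 -4.44089210e-16
  1.01073598e+00 -1.53379653e+00]
True [ 4.61861657e-02  3.81942898e-01  1.88074904e+00 -4.44089210e-16
  8.78900720e-01 -1.52461016e+00]
True [-5.58076982e-01  4.39290929e-01  1.76416501e+00 -4.44089210e-16
  9.38136715e-01 -2.12887331e+00]
True [-1.79511458e-01  6.46362498e-01  1.32562198e+00 -4.44089210e-16
  1.16960818e+00 -1.75030778e+00]
True [-4.44721343e-01  5.53204409e-01  1.52568874e+00 -4.44089210e-16
  1.06269950e+00 -2.01551767e+00]
```

View pics/side_crop.png

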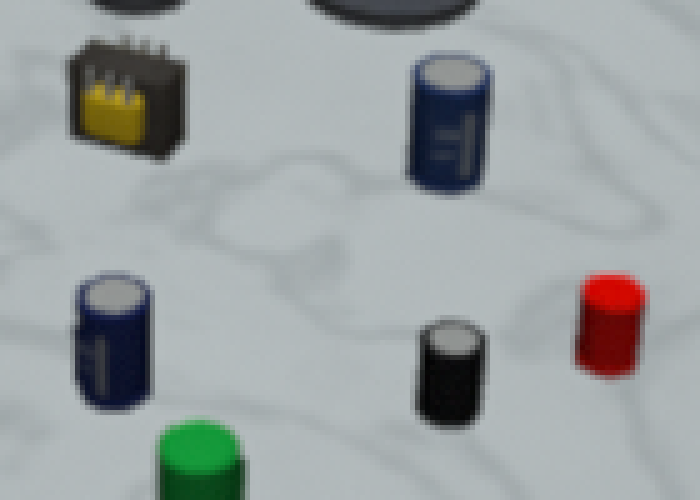

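Sizes and side-view positions agree. The side view is offset by about 2 px (3 mm in x) from the top view's prediction, which the grasp tolerates. I pick and place the large one first.

```bash
cat >> h.py <<'E'
Q=[0,1,0,0]; H=0.22
C={"L":((.4328,-.0637),.030,.020),"M":((.5483,.0733),.025,.016),"S":((.4376,.0777),.022,.013)}
DISH={"L":(.4507,-.2111),"M":(.6672,-.0605),"S":(.5601,-.2009)}
def transfer(k):
    (x,y),D,tip=C[k]; u,v=DISH[k]; z=.078+tip
    r.reach([x,y,H],Q)
    r.move_gripper(D+.030); r.line_to([x,y,z],vel=.15)
    r.move_gripper(0); s=r.get_state(); print(k,"width",s["width"],"grip",s["grip_force"],"t",s["time"])
    if abs(s["width"]-D)>.004: raise SystemExit("bad grasp")
    r.line_to([x,y,H],vel=.15); r.reach([u,v,H],Q)
    print("carried width",r.get_state()["width"])
    r.line_to([u,v,z+.014],vel=.15); r.wait(.2)
    hit=r.line_to([u,v,z+.002],vel=.02,threshold=2.5)
    s=r.get_state(); print("hit",hit,"cap bottom z",s["tool_pos"][2]-z,"width",s["width"],"F",s["wrist_force"])
E
python3 - <<'E'
from h import *
transfer("L")
d=r.get_image("side"); cv2.imwrite("pics/s1.png",cv2.resize(d["color"][140:300,220:460,::-1],None,fx=3,fy=3,interpolation=cv2.INTER_CUBIC))
print(r.get_state()["time"])
E
```

```text
L width 0.029238781123890424 grip 30.001456439495087 t 5.1
carried width 0.029202455306521505
hit True cap bottom z 0.0031852556817201505 width 0.029594275642185964 F [-0.49726554  0.3708808   7.31469498]
8.3583
```

View pics/s1.png

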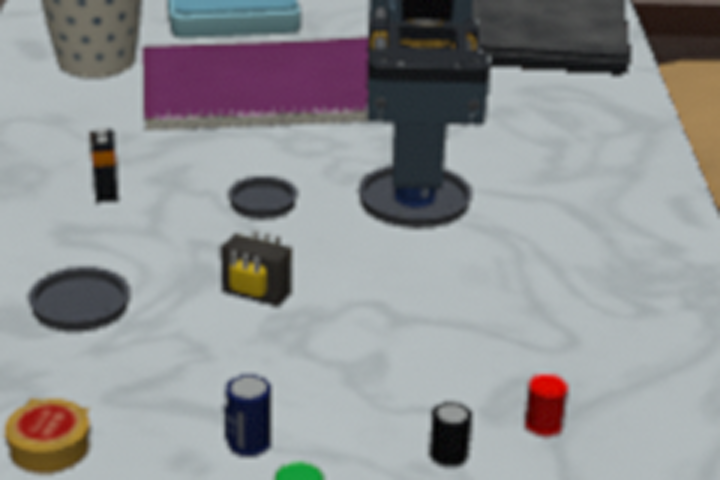

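The side crop shows the large capacitor held in the large dish at (415,195). Contact came at z = 3.2 mm, which matches the dish floor. I release it and carry on with the other two.

```bash
cat >> h.py <<'E'
def release(k):
    (x,y),D,tip=C[k]; u,v=DISH[k]; z=r.get_state()["tool_pos"][2]
    if abs(z-.078-tip-.003)>.0015: raise SystemExit("not on floor")
    r.move_gripper(D+.02); r.wait(.1); r.line_to([u,v,H],vel=.15)
E
python3 - <<'E'
from h import *
release("L"); transfer("M"); release("M"); transfer("S"); release("S")
r.line_to([*DISH["S"],.25]); r.reach([.35,.25,.3],Q); r.wait(.5)
d=r.get_image("top"); s=r.get_image("side"); print(r.get_state()["time"])
cv2.imwrite("pics/t2.png",cv2.resize(d["color"][145:340,205:465,::-1],None,fx=3,fy=3,interpolation=cv2.INTER_CUBIC))
cv2.imwrite("pics/s2.png",cv2.resize(s["color"][140:300,220:460,::-1],None,fx=3,fy=3,interpolation=cv2.INTER_CUBIC))
E
```

```text
M width 0.024584508433905698 grip 30.000781416893005 t 12.9417
carried width 0.024038224201454635
hit True cap bottom z 0.0031947480061508965 width 0.02443084188217495 F [-0.49283681  0.74877501  8.21261567]
S width 0.021232961467360208 grip 30.001248121261597 t 20.8833
carried width 0.02100265972316335
hit True cap bottom z 0.0031778849100197737 width 0.02121842346041498 F [-3.58444285e-03  5.00765056e-01  7.06950096e+00]
29.0833
```

View pics/t2.png

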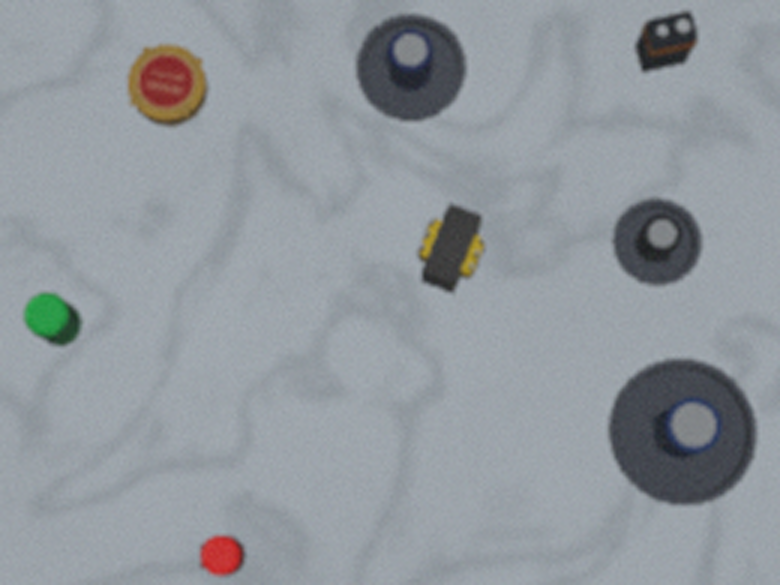

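View pics/s2.png

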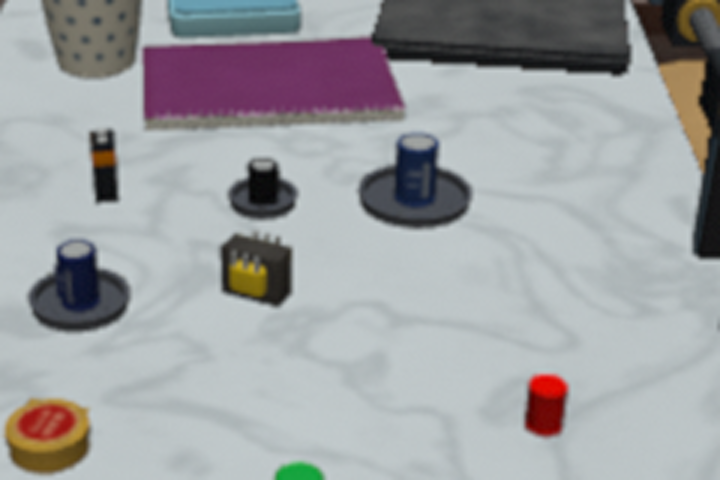

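Both crops show all three capacitors upright and centred in their own dishes: medium (411,68), small (657,242) and large (682,430) in the top crop. The battery, transformer and tin haven't moved.

```bash
python3 -c "
from rig import r
print(r.close_job())"
```

```text
the job is handed in; nothing more can be done
None
```

The job is handed in at about 29 s: the final pictures show each capacitor standing upright in the dish of its own size, with the battery, transformer and tin where they started; no verdict was returned.

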